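# Find the thread hand of a pedal's axle cap and hold it drawn out

### The arm

A 7-joint arm with a two-finger parallel gripper is mounted at the origin on the work surface. World frame = base frame: x ahead of the robot, y to its left, z up, the work surface at z = 0. Lengths are in m, angles in rad, forces in N, time in s.
With the tool pointing down it reaches from about 0.425 to 0.875 m from the base axis. Payload 9.9 kg.
Tool frame: the origin (TCP) lies between the finger pads; the fingertips stand 11 mm ahead of it and the grasp point (between the pads) lies 8 mm behind it; z points along the fingers, y is the line along which they close (so a half turn about z gives the same grasp; the last joint's range is limited). The gripper opens to 85 mm and grips with 20 to 120 N. Pads are 22 mm wide; open, the fingers measure 114 mm over their backs; the gripper's body (76 mm by 85 mm) begins 54 mm behind the grasp point. The pads swing forward as they close: fully open they stand 13 mm farther back than shut.
Start: joints at [1.236, 0.576, 0.025, 1.437, -0.015, 1.129, -0.057], TCP at [0.168, -0.654, 0.242] pointing down, gripper open.
Joint ranges: [-2.76, 2.76], [-0.34, 2.15], [-1.52, 1.57], [0.19, 2.46], [-1.09, 4.23], [0.17, 1.99], [-2.82, 2.82]. Speed limits (rad/s): [2.22, 2.22, 3.01, 3.01, 3.14, 3.14, 3.14].

### API

Orientations are given as a unit quaternion [x, y, z, w].
In Python, from workcell import robot, capture, job, boxes_of, landmark_of gives the robot as it stands.
- The arm moves only by the tool step_arm, never from a script. Its argument "plan" is a list that holds one entry, the list of rows, each a list of 7 numbers: the finger opening in mm, from 0 to 85.4, then the shift along the world's x, y, z in mm, then the turn, a rotation vector about the world's x, y, z in degrees. A call has 1 to 12 rows; each row shifts and turns the commanded pose from where the row before left it; what a row does not reach is not made up. A row lasts 1/10 s, in which the tool goes at most 50 mm and 8.59 degrees, less where a joint would pass 70% of its speed; a pose out of reach is approached as far as the arm can. A call with a gripper value outside its range is refused whole. The fingers move at their own pace and stop on an object; the grip force is fixed at half the most. Time passes only in rows, so rows that do not move let the fingers close. It gives the time, the measured TCP pose, the force, the opening and the grip force at its end, in the units of the state.
- robot.observe(): the state, without advancing time (a new reading comes with each control period).
- capture(name): name is "scene" or "top"; returns a dict with "image" (420x560x3 uint8, blue, green, red), "vertical_fov" (degrees; the focal length in pixels is half the picture's height over the tangent of half this angle, whatever the lens; pixels are square), "cx", "cy" (the principal point, pixels), "k1" (the pictures are not rectified: a ray, as slopes to the right and down, at radius r is drawn at 1 + k1 r^2 times it, then the intrinsics apply), "world_from_camera" (4x4, takes a point from camera to world coordinates). Camera axes: x right, y down, z forward; pixel columns grow to the right and rows downward; lengths in m; the calibration is good to about 2 mm. A picture is of the moment at which its call begins. There is no depth.
- job.hand_in(): hands the job in; it is judged then, once.
Trained networks look in a picture, given as the dict that the camera call returned (one of the last four; its "shot" number tells which), for a name from the list of things; names that differ only in an ending like _2 or _b are one class to them, and where a whole thing is asked for, a point or a joint stands for the part that bears it (a point fixed in the world has none). Each returns a list of dicts, best first, with "p" (0 to 1); they miss things now and then, are a little off and sometimes report something else, mostly with a low value. They report only what shows in the picture. A call takes as long as a camera call. They do not tell look-alikes from the thing itself.
- boxes_of(picture, label): "position" ([x, y, z] in m, in world coordinates, good to about 4 mm: the middle of the surface that is visible of it).
- landmark_of(picture, label): "position" ([x, y, z] in m, in world coordinates, good to about 4 mm: a listed point, or the origin of a listed thing).
The state is a dict: "clock": time; "qpos": joint angles; "joint_vel": joint speeds; "joint_efforts": joint torques, N m; "position": TCP position; "orientation": TCP orientation; "contact_force": force on the tool from outside, world axes, zero at the start; "torque": the same for the moment, N m; "grip_width": finger opening in m; "gripper_force": force on a finger pad.
Only numpy, scipy, OpenCV 4.12 (cv2) and the standard library are available. Lean on these libraries where they do the work, as an engineer would, in place of code of your own. Each camera call takes 0.05 s, during which the arm holds its last target. There are 200 camera calls.

### The job

Two bicycle pedals stand clamped in the bench-top vise with their axle ends up, and the one on the robot's left needs its bearing looked at. Find out which way its screw cap loosens (one of the pair is reverse-threaded and nothing shows which), unscrew the cap by its splined head and draw it with its axle straight up out of the pedal. Finish still holding it in the gripper, upright and steady, with its lower end well clear above the same pedal; leave the other pedal's cap and the things on the bench where they are.

Things in the scene. Friction and masses are not known exactly. Their poses are not given: they have to be found in the camera images.
- vise: wooden bench-top vise, fixed: two jaws 370 mm long, top 67 mm above the bench, 42 mm apart, on a 155 x 370 x 15 mm board; two 72 mm handwheels on the robot's side. Origin: centre of the underside; y along the jaws to the robot's left (yaw within 20 degrees), z up. One pedal is clamped 64 to 80 mm either side of the middle; the +y one is the robot's left one
- pedal_a: one of two like-looking bicycle platform pedals fixed in the vise, on end, axle side up; either may be in either place. Black plastic, 100 mm tall, 100 mm along the jaws (y), 26 mm thick at the grip pins, round barrel 38 mm across in the middle. Origin: on the barrel's axis at its lower end, 15 mm above the bench; z up. Tread frame ends 12 mm below the barrel's mouth
- pedal_b: one of two like-looking bicycle platform pedals fixed in the vise, on end, axle side up; either may be in either place. Black plastic, 100 mm tall, 100 mm along the jaws (y), 26 mm thick at the grip pins, round barrel 38 mm across in the middle. Origin: on the barrel's axis at its lower end, 15 mm above the bench; z up. Tread frame ends 12 mm below the barrel's mouth
- mouth_a (a point): centre of the open upper end of pedal_a's barrel, on its axis, 115 mm above the bench. Coarse two-start thread inside; the pedals are mirror images, one right-, one left-handed, and it does not show. Tightening way: blocked after 3 to 8 degrees. Loosening way: easy (0.1 N m), cap rises 2 mm, lifts out freely from 70 to 100 degrees; stop at 105. Before that, pulling does not free it
- mouth_b (a point): centre of the open upper end of pedal_b's barrel, on its axis, 115 mm above the bench. Coarse two-start thread inside; the pedals are mirror images, one right-, one left-handed, and it does not show. Tightening way: blocked after 3 to 8 degrees. Loosening way: easy (0.1 N m), cap rises 2 mm, lifts out freely from 70 to 100 degrees; stop at 105. Before that, pulling does not free it
- cap_a: loose part of pedal_a: grey splined round screw cap with the axle in it, about 200 g, screwed home at the start. Head 34 mm across, 14 mm tall, standing on the barrel's mouth; thread and bearing sleeve below it (27 mm over the thread, then 16 mm) reach 44 mm down the bore. Origin: on the axis at the underside of the head; z up. Axis and mouth coincide when home
- cap_b: loose part of pedal_b: grey splined round screw cap with the axle in it, about 200 g, screwed home at the start. Head 34 mm across, 14 mm tall, standing on the barrel's mouth; thread and bearing sleeve below it (27 mm over the thread, then 16 mm) reach 44 mm down the bore. Origin: on the axis at the underside of the head; z up. Axis and mouth coincide when home
- end_a (a point): top of the bare steel axle end that sticks up from the cap, 14 mm across, 22 mm long, its top 36 mm above the underside of the cap head. The axle spins freely in its bearing: turning it does not turn the cap, only turning the head does
- end_b (a point): top of the bare steel axle end that sticks up from the cap, 14 mm across, 22 mm long, its top 36 mm above the underside of the cap head. The axle spins freely in its bearing: turning it does not turn the cap, only turning the head does
- shoe_horn: bystander: white plastic shoe horn 225 mm long, lying flat beside the vise. Origin under its middle, x along it
- door_knob: bystander: round glass door knob on a brass rose, 60 mm across, 63 mm tall, standing. Origin: centre of the underside
- key_hooks: bystander: brass-tone plate 170 x 36 mm with three key hooks, lying flat, 29 mm tall. Origin: centre of the underside, x along it
- doorstop: bystander: green silicone doorstop wedge 120 x 45 x 30 mm, lying beyond the vise. Origin: centre of the underside, x towards the thick end
Things that resemble listed ones, but are neither listed nor needed, are in the scene too. What is shaped like the cap_a but blue or pink is not meant.

How it is judged:
By the outcome, as a careful person would: the job done as asked, in the order asked, and still so for the second after the job is handed in, while the arm keeps its last pose, push and grip.
It also fails if it takes over 45 s, if anything falls off the work surface, if the arm or the gripper's body presses on something with over 40 N, if the wrist force passes 120 N, or if a joint passes its speed limit or range.

## Working session

There is one attempt and no reset: what is moved stays moved. The work goes in short steps, Python scripts to look and compute and a tool call to move; the robot and the scene stay as the last step left them, time stands still between calls to the robot, and variables do not carry over. Pictures are saved under pics/ and viewed, at most 10 in all, crops included, and the job is handed in when it is done.

Besides the shell and the picture viewer there is one more tool, called after "Request:" as name([rows], argument=value, ...), one row to a line, values as JSON. step_arm: Moves the arm, as the interface text tells. Its arguments: {"type":"object","properties":{"plan":{"type":"array","items":{"type":"array","items":{"type":"array","items":{"type":"number"}}}}},"required":["plan"]}

```bash
mkdir -p pics; cat > h.py <<'E'
import numpy as np,cv2
from workcell import robot,capture,job,boxes_of,landmark_of
def proj(s,P):
    T=np.linalg.inv(s["world_from_camera"]);p=T[:3,:3]@np.array(P)+T[:3,3]
    f=210/np.tan(np.radians(s["vertical_fov"]/2));a=p[:2]/p[2];a=a*(1+s["k1"]*(a@a))
    return a*f+[s["cx"],s["cy"]]
def ray(s,u,v):
    f=210/np.tan(np.radians(s["vertical_fov"]/2));d=np.array([(u-s["cx"])/f,(v-s["cy"])/f]);a=d.copy()
    for _ in range(20):a=d/(1+s["k1"]*(a@a))
    W=np.array(s["world_from_camera"]);r=W[:3,:3]@np.array([*a,1]);return W[:3,3],r/np.linalg.norm(r)
def tri(s1,p1,s2,p2):
    A=np.zeros((3,3));b=np.zeros(3)
    for s,p in((s1,p1),(s2,p2)):
        o,r=ray(s,*p);M=np.eye(3)-np.outer(r,r);A+=M;b+=M@o
    return np.linalg.solve(A,b)
E
python3 - <<'E'
from h import *
for n in("scene","top"):
    s=capture(n);cv2.imwrite(f"pics/{n}0.png",s["image"]);print(n,np.round(s["world_from_camera"],3)[:3,3])
    for l in("end_a","mouth_a","cap_a","vise"):
        for d in landmark_of(s,l)[:4]:print(l,round(d["p"],2),np.round(d["position"],3),np.round(proj(s,d["position"])))
    for d in boxes_of(s,"cap_a")[:4]:print("box",round(d["p"],2),np.round(d["position"],3),np.round(proj(s,d["position"])))
o=robot.observe();print(o)
E
```

```text
scene [1.192 0.268 0.746]
end_a 0.46 [0.53  0.025 0.152] [299. 188.]
end_a 0.45 [0.69  0.258 0.081] [380. 290.]
end_a 0.43 [0.545 0.17  0.152] [359. 207.]
mouth_a 0.83 [0.524 0.025 0.114] [300. 199.]
mouth_a 0.73 [0.544 0.166 0.117] [356. 218.]
cap_a 0.73 [0.367 0.225 0.044] [391. 200.]
cap_a 0.7 [0.529 0.026 0.114] [300. 201.]
cap_a 0.61 [0.548 0.165 0.119] [355. 218.]
cap_a 0.21 [0.551 0.168 0.013] [352. 251.]
vise 0.88 [ 0.535  0.09  -0.   ] [323. 242.]
box 0.78 [0.555 0.168 0.132] [356. 217.]
box 0.52 [0.699 0.257 0.057] [377. 299.]
box 0.45 [0.535 0.028 0.128] [300. 198.]
top [ 0.414 -0.019  1.053]
end_a 0.5 [0.686 0.255 0.079] [172. 176.]
end_a 0.42 [0.545 0.17  0.154] [197. 230.]
end_a 0.41 [0.369 0.224 0.079] [176. 311.]
end_a 0.37 [0.528 0.024 0.149] [264. 239.]
mouth_a 0.59 [0.545 0.164 0.115] [203. 233.]
cap_a 0.62 [0.69  0.258 0.046] [174. 178.]
cap_a 0.53 [0.548 0.168 0.119] [201. 231.]
cap_a 0.49 [0.374 0.224 0.048] [179. 308.]
cap_a 0.48 [0.532 0.022 0.119] [266. 240.]
vise 0.55 [ 0.538  0.092 -0.003] [240. 243.]
box 0.74 [0.374 0.218 0.062] [180. 308.]
box 0.62 [0.529 0.021 0.132] [266. 240.]
box 0.61 [0.544 0.166 0.13 ] [201. 232.]
box 0.61 [0.687 0.253 0.056] [175. 178.]
{'clock': 0.6, 'qpos': array([ 1.23620201,  0.5756719 ,  0.02490627,  1.4371353 , -0.01494162,
        1.12897541, -0.05647422]), 'joint_vel': array([-0.00070563, -0.00182946,  0.00055586,  0.00016692,  0.00027988,
        0.0008565 , -0.00163058]), 'joint_efforts': array([-1.43631332e-03, -7.65098619e+01,  2.24714622e+00, -2.86187428e+01,
        1.52479811e-02,  3.08941388e-03, -1.14142279e-05]), 'position': array([ 0.1674998 , -0.65388273,  0.24229541]), 'orientation': array([ 9.92145373e-01,  1.25090197e-01, -2.56301013e-05,  2.25384402e-06]), 'contact_force': array([ 0.71955978,  1.19758224, -0.06226015]), 'torque': array([ 0.00994362, -0.03954934,  0.0283353 ]), 'gripper_force': 0.0, 'grip_width': 0.08532947684976984}
```

View pics/scene0.png

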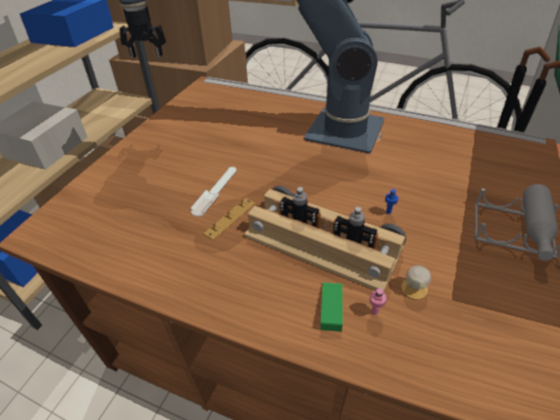

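```bash
python3 - <<'E'
import cv2,numpy as np
a=cv2.imread("pics/scene0.png")[170:270,290:410];b=cv2.imread("pics/top0.png")[165:285,140:300]
cv2.imwrite("pics/crop0.png",np.hstack([cv2.resize(a,(390,325),interpolation=2),cv2.resize(b,(400,325),interpolation=2)]))
E
```

```text
(no output)
```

View pics/crop0.png

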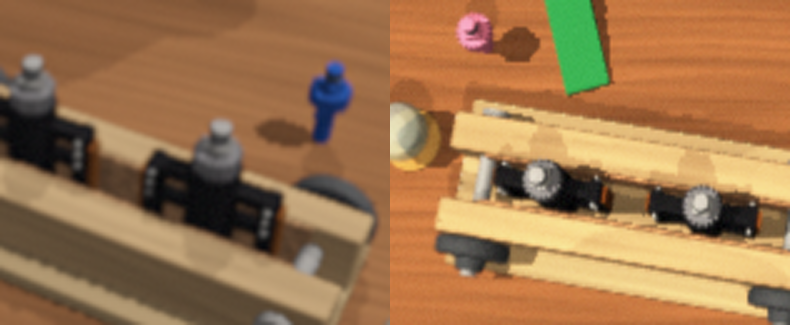

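The target is the grey cap on the robot's left pedal, at scene (356,217) and top (201,231). It could be confused with the right pedal's grey cap at scene (300,200), the blue one at (391,200) and the pink one at (378,298). The crop confirms it is the grey splined cap in the +y pedal.

```bash
python3 - <<'E'
from h import *
s=capture("scene");t=capture("top")
print(tri(s,(358,209),t,(200.4,228.5)))
for z in(.122,.151):print(proj(s,[.546,.168,z]),proj(t,[.546,.168,z]))
E
```

```text
[0.54831864 0.16650515 0.14870541]
[356.589651   217.25865862] [200.91874652 231.57673746]
[357.92334514 207.79529719] [198.36007213 229.64356007]
```

Request:
step_arm([
  [[85, 33, 32, 5, 0, 0, 4.6], [85, 33, 32, 5, 0, 0, 4.6], [85, 33, 32, 0, 0, 0, 4.6], [85, 33, 32, 0, 0, 0, 4.6], [85, 33, 32, 0, 0, 0, 4.6], [85, 33, 32, 0, 0, 0, 4.6], [85, 33, 32, 0, 0, 0, 4.6], [85, 33, 32, 0, 0, 0, 4.6], [85, 33, 32, 0, 0, 0, 4.6], [85, 33, 32, 0, 0, 0, 4.6]],
])

```text
clock: 1.7
position: [0.4987, -0.3326, 0.2526]
orientation: [0.864, 0.504, 0.0, 0.0]
contact_force: [0.6, 0.1, -0.2]
grip_width: 0.0849
gripper_force: 0.0
```

Request:
step_arm([
  [[85, 5, 45, 0, 0, 0, 4.6], [85, 5, 45, 0, 0, 0, 4.6], [85, 5, 45, 0, 0, 0, 4.6], [85, 5, 45, 0, 0, 0, 4.6], [85, 5, 45, 0, 0, 0, 4.6], [85, 5, 45, 0, 0, 0, 4.6], [85, 5, 45, 0, 0, 0, 4.6], [85, 5, 45, 0, 0, 0, 4.6], [85, 4, 45, 0, 0, 0, 4.6], [85, 4, 45, 0, 0, 0, 4.6], [85, 0, 47, 0, 0, 0, 0], [85, 0, 0, 0, 0, 0, 0]],
])

```text
clock: 2.9
position: [0.5443, 0.1714, 0.2528]
orientation: [0.595, 0.803, 0.002, -0.001]
contact_force: [-0.5, 0.6, -0.0]
grip_width: 0.0849
gripper_force: 0.0
```

```bash
python3 - <<'E'
from h import *
o=robot.observe();print(np.round(o["qpos"],2),o["position"],o["orientation"],o["contact_force"],o["torque"])
s=capture("scene");t=capture("top")
a=s["image"][130:260,300:430];b=t["image"][170:290,140:260]
cv2.imwrite("pics/c1.png",np.hstack([cv2.resize(a,(400,400),interpolation=2),cv2.resize(b,(400,400),interpolation=2)]))
for l in("end_a","mouth_a","cap_a"):
  for d in landmark_of(s,l)[:4]:print(l,round(d["p"],2),np.round(d["position"],3))
E
```

```text
[-0.02  0.45 -0.54  1.69  0.25  1.07 -0.35] [0.5442699  0.17136535 0.25278583] [ 0.59540122  0.80342455  0.00213593 -0.00134849] [-0.53638244  0.62535925 -0.01024834] [-0.01397576  0.01440208 -0.01938885]
end_a 0.57 [0.691 0.258 0.083]
end_a 0.51 [0.544 0.166 0.154]
end_a 0.48 [0.369 0.226 0.08 ]
end_a 0.46 [0.53  0.024 0.15 ]
mouth_a 0.93 [0.524 0.023 0.115]
mouth_a 0.69 [0.542 0.165 0.117]
cap_a 0.8 [0.695 0.256 0.044]
cap_a 0.62 [0.528 0.027 0.114]
cap_a 0.53 [0.549 0.167 0.12 ]
cap_a 0.46 [0.371 0.226 0.044]
```

View pics/c1.png

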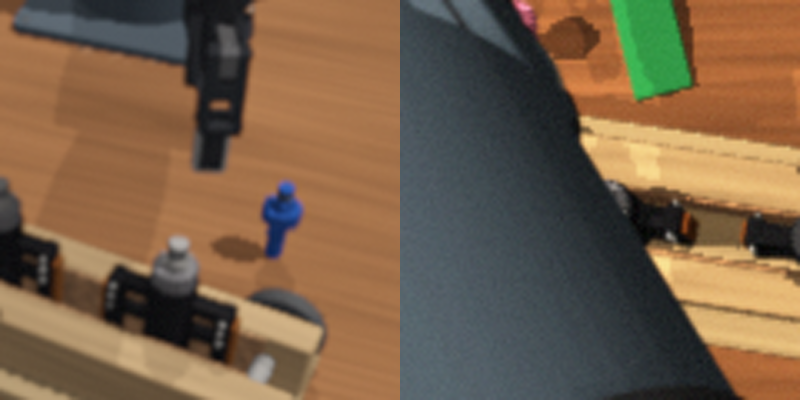

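Request:
step_arm([
  [[60, 2, -4, -40, 0, 0, 0], [60, 0, 0, -40, 0, 0, 0], [60, 0, 0, -30, 0, 0, 0], [60, 0, 0, -14, 0, 0, 0], [60, 0, 0, 0, 0, 0, 0]],
])

```text
clock: 3.65
position: [0.547, 0.1577, 0.127]
orientation: [0.6, 0.8, -0.001, -0.001]
contact_force: [-0.5, -0.3, 1.6]
grip_width: 0.0596
gripper_force: 0.0
```

Request:
step_arm([
  [[25, 0, 0, 0, 0, 0, 0], [25, 0, 0, 0, 0, 0, 0], [25, 0, 0, 0, 0, 0, 0], [25, 0, 0, 0, 0, 0, 0], [25, 0, 0, 0, 0, 0, 0], [25, 0, 0, 0, 0, 0, 0]],
])

```text
clock: 4.25
position: [0.5486, 0.1593, 0.1304]
orientation: [0.599, 0.8, 0.001, 0.001]
contact_force: [-1.3, -1.4, 5.1]
grip_width: 0.0308
gripper_force: 58.9
```

```bash
python3 - <<'E'
from h import *
o=robot.observe();print(np.round(o["qpos"],2),o["position"],o["orientation"],o["contact_force"],o["torque"],o["grip_width"],o["gripper_force"])
s=capture("scene")
cv2.imwrite("pics/c2.png",cv2.resize(s["image"][150:260,300:430],(780,600)[:1]+(600,),interpolation=2))
E
```

```text
[-0.05  0.58 -0.48  1.84  0.36  0.8  -0.43] [0.54861914 0.15930837 0.13038774] [0.59941189 0.80043899 0.00122033 0.00115112] [-1.31689547 -1.44091124  5.11891798] [-0.2322239   0.16095924  0.02093651] 0.03077702404389705 58.89040231704712
```

View pics/c2.png

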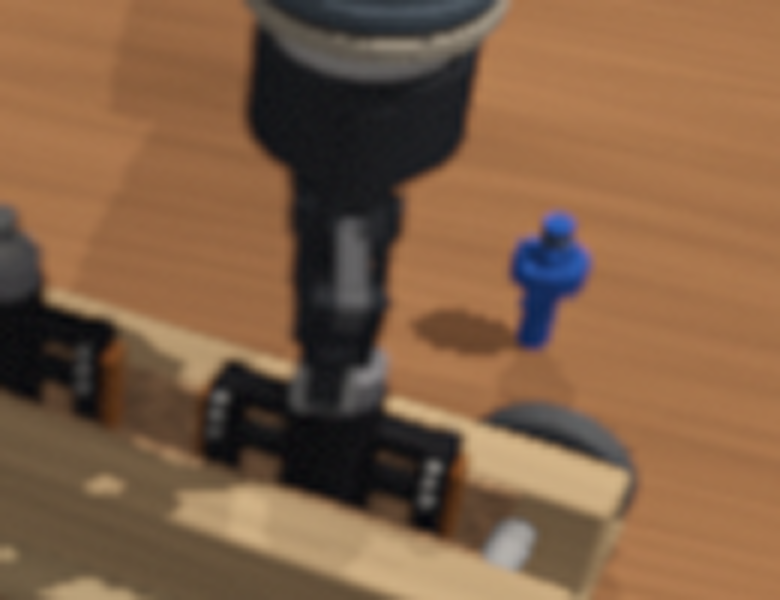

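The fingers hold the cap on a chord of 31 mm, about 7 mm short in y. I'll reopen and re-centre.

Request:
step_arm([
  [[60, 0, 0, 0, 0, 0, 0], [60, 0, 0, 0, 0, 0, 0], [60, -2, 7, 0, 0, 0, 0], [60, 0, 0, 0, 0, 0, 0], [60, 0, 0, 0, 0, 0, 0], [60, 0, 0, 0, 0, 0, 0]],
])

```text
clock: 4.9
position: [0.5455, 0.1661, 0.1282]
orientation: [0.599, 0.801, -0.0, -0.0]
contact_force: [0.2, 0.6, 0.4]
grip_width: 0.0604
gripper_force: 0.0
```

Request:
step_arm([
  [[25, 1, 0, 0, 0, 0, 0], [25, 0, 0, 0, 0, 0, 0], [25, 0, 0, 0, 0, 0, 0], [25, 0, 0, 0, 0, 0, 0], [25, 0, 0, 0, 0, 0, 0], [25, 0, 0, 0, 0, 0, 0]],
])

```text
clock: 5.5
position: [0.5467, 0.166, 0.1286]
orientation: [0.599, 0.8, 0.0, 0.0]
contact_force: [-0.7, -1.9, 4.6]
grip_width: 0.0314
gripper_force: 59.0
```

```bash
python3 - <<'E'
from h import *
o=robot.observe();print(np.round(o["qpos"],2),o["position"],o["orientation"],o["contact_force"],o["torque"],o["grip_width"],o["gripper_force"])
E
```

```text
[-0.06  0.58 -0.48  1.84  0.36  0.8  -0.44] [0.54673323 0.16600545 0.12862417] [5.99345118e-01 8.00490704e-01 1.26318638e-04 2.15519536e-04] [-0.66186152 -1.91804163  4.58983593] [-0.18898527  0.2201724  -0.0095196 ] 0.03141895534978221 59.029603600502014
```

Request:
step_arm([
  [[25, 0, 0, 0, 0, 0, 4], [25, 0, 0, 0, 0, 0, 4], [25, 0, 0, 0, 0, 0, 4], [25, 0, 0, 0, 0, 0, 0], [25, 0, 0, 0, 0, 0, 0]],
])

```text
clock: 6.0
position: [0.547, 0.1663, 0.1286]
orientation: [0.513, 0.858, 0.001, 0.0]
contact_force: [0.1, 1.4, 5.7]
grip_width: 0.0313
gripper_force: 59.2
```

```bash
python3 - <<'E'
from h import *
o=robot.observe();q=o["orientation"];print(np.round(o["qpos"],2),o["position"],np.degrees(2*np.arctan2(q[1],q[0])),o["contact_force"],o["torque"],o["grip_width"],o["gripper_force"])
E
```

```text
[-0.03  0.59 -0.54  1.84  0.4   0.82 -0.28] [0.54696262 0.16633928 0.12862811] 118.24839774573181 [0.10445741 1.38866565 5.73570634] [ 0.14831787  0.02481887 -0.56991397] 0.031255290376973346 59.18854773044586
```

Turning counter-clockwise meets −0.57 N m, well above the 0.1 N m given for loosening. I'll try the other way.

Request:
step_arm([
  [[25, 0, 0, 0, 0, 0, -5], [25, 0, 0, 0, 0, 0, -5], [25, 0, 0, 0, 0, 0, -5], [25, 0, 0, 0, 0, 0, -5], [25, 0, 0, 0, 0, 0, -5], [25, 0, 0, 0, 0, 0, 0], [25, 0, 0, 0, 0, 0, 0]],
])

```text
clock: 6.7
position: [0.5467, 0.1663, 0.1286]
orientation: [0.686, 0.728, 0.0, 0.0]
contact_force: [0.1, 0.2, 6.7]
grip_width: 0.0313
gripper_force: 59.3
```

```bash
python3 - <<'E'
from h import *
o=robot.observe();q=o["orientation"];print(np.round(o["qpos"],2),o["position"],np.degrees(2*np.arctan2(q[1],q[0])),o["contact_force"],o["torque"],o["grip_width"],o["gripper_force"])
E
```

```text
[-0.11  0.57 -0.41  1.84  0.31  0.79 -0.62] [0.54673746 0.16629202 0.12862919] 93.44870537658394 [0.09792478 0.24353331 6.680847  ] [-0.00707272  0.10553951 -0.07744789] 0.03131314955910761 59.278748631477356
```

Clockwise from above the cap turns freely (0.08 N m) and the upward force grows as it rises, so it is left-handed. I'll continue clockwise.

Request:
step_arm([
  [[25, 0, 0, 0.2, 0, 0, -8], [25, 0, 0, 0.2, 0, 0, -8], [25, 0, 0, 0.2, 0, 0, -8], [25, 0, 0, 0.2, 0, 0, -8], [25, 0, 0, 0.2, 0, 0, -8], [25, 0, 0, 0.2, 0, 0, -8], [25, 0, 0, 0.2, 0, 0, -8], [25, 0, 0, 0.2, 0, 0, -8], [25, 0, 0, 0.2, 0, 0, -8], [25, 0, 0, 0.2, 0, 0, -8], [25, 0, 0, 0, 0, 0, 0], [25, 0, 0, 0, 0, 0, 0]],
])

```text
clock: 7.9
position: [0.5462, 0.1662, 0.1299]
orientation: [0.993, 0.119, -0.0, 0.0]
contact_force: [-0.4, -0.1, -1.0]
grip_width: 0.0312
gripper_force: 59.5
```

```bash
python3 - <<'E'
from h import *
o=robot.observe();q=o["orientation"];print(np.round(o["qpos"],2),o["position"],np.degrees(2*np.arctan2(q[1],q[0])),o["contact_force"],o["torque"],o["grip_width"],o["gripper_force"])
E
```

```text
[-0.37  0.55 -0.02  1.85  0.01  0.74 -1.72] [0.54617708 0.16623101 0.12993439] 13.670518938616356 [-0.36319113 -0.09690642 -1.04072249] [ 0.0529156   0.05439869 -0.01852674] 0.03116415515392431 59.517742395401
```

Request:
step_arm([
  [[25, 0, 0, 1, 0, 0, 0], [25, 0, 0, 1, 0, 0, 0], [25, 0, 0, 1, 0, 0, 0], [25, 0, 0, 0, 0, 0, 0]],
])

```text
clock: 8.3
position: [0.5465, 0.1661, 0.1334]
orientation: [0.993, 0.117, 0.0, -0.0]
contact_force: [0.5, -0.1, -1.6]
grip_width: 0.0308
gripper_force: 59.5
```

Request:
step_arm([
  [[25, 0, 0, 6, 0, 0, 0], [25, 0, 0, 8, 0, 0, 0], [25, 0, 0, 8, 0, 0, 0], [25, 0, 0, 8, 0, 0, 0], [25, 0, 0, 10, 0, 0, 0], [25, 0, 0, 10, 0, 0, 0], [25, 0, 0, 15, 0, 0, 0], [25, 0, 0, 15, 0, 0, 0], [25, 0, 0, 10, 0, 0, 0], [25, 0, 0, 5, 0, 0, 0], [25, 0, 0, 0, 0, 0, 0], [25, 0, 0, 0, 0, 0, 0]],
])

```text
clock: 9.5
position: [0.5463, 0.166, 0.2279]
orientation: [0.993, 0.116, -0.0, 0.0]
contact_force: [-0.5, 0.4, -2.3]
grip_width: 0.0312
gripper_force: 59.6
```

```bash
python3 - <<'E'
from h import *
o=robot.observe();print(o["position"],o["contact_force"],o["torque"],o["grip_width"],o["gripper_force"],np.abs(o["joint_vel"]).max())
s=capture("scene")
cv2.imwrite("pics/c3.png",cv2.resize(s["image"][120:260,270:430],(686,600),interpolation=2))
E
```

```text
[0.54625281 0.16601688 0.22787299] [-0.53099791  0.40374107 -2.31598766] [-0.01432663 -0.01436861  0.01361438] 0.031234731639308424 59.63315784931183 0.008591240390566919
```

View pics/c3.png

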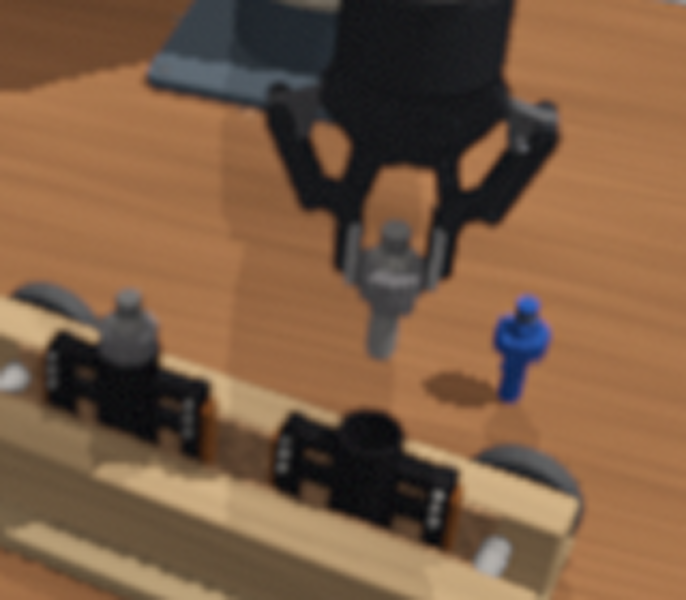

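The picture shows the cap and axle held upright at about (390,290), with its lower end at (380,355). The pedal's open mouth below is at (370,435), about 55 mm down, and the other cap at (130,335) is untouched.

```bash
python3 -c "
from workcell import job;print(job.hand_in())"
```

```text
the job is handed in; nothing more can be done
None
```

The left pedal's cap turned out to be reverse-threaded (it loosens clockwise from above); I unscrewed it, drew it straight up with its axle, and handed in still holding it upright, its lower end about 55 mm above the same pedal.

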